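# Prove the stop, then gauge the circled spot

### The job

Prove the rig's stop before gauging: push the black mushroom head right down, let it spring back up, then turn it clockwise (seen from above) to its end to reset it. Then take the plunger gauge out of its stand by its square body and gently set its tip inside the scribed circle, not on the cross, on the sloping work plate, with the gauge square to that sloping face and its plunger pressed about halfway in. Finish while still holding the gauge there, and leave the loose tools and the lid on the bench where they lie.

Things in the scene. Friction and masses are not known exactly. Their poses are not given: they have to be found in the camera images.
- stop_station: fixed stop station: grey box 80 x 80 mm, 46 mm high, with a black mushroom head in the middle of its top. Origin: centre of the underside, z up. It and the gauge stand may change places, left or right of the sine plate. Carry the arm near the robot: a lamp shade hangs low behind, from about x = 0.62, and a press stands at the right, beyond y = -0.45.
- stop_top (a point): centre of the mushroom head's top, 78 mm above the bench when up. The head is round, 40 mm across and 20 mm high, its side straight from 4 to 17 mm above its underside, 9 mm clear above the box's collar when up; a thin grey pointer rib on top stands 2 mm proud. Grip it across its diameter, at any yaw, to turn it.
- stop_press (a joint): how far the mushroom is pushed down, 0 (up) to 0.008 m (right down). A spring lifts it back: 2 N at the start, 5 N right down.
- stop_turn (a joint): turn of the mushroom head, 0 to 1.05 rad (its end), growing clockwise seen from above; starts near 0, turns with light friction (0.04 N m) and stays where it is left. 1.05 is reset.
- gauge: loose plunger gauge, about 0.2 kg, upright in its stand. Origin: centre of its collar's underside; z along its axis, up, away from the tip. Collar 32 mm across, z 0 to 6 mm; square aluminium body 24 x 24 mm, sides along x and y, z 6 to 64 mm (grip here, e.g. at 36); round cap to z = 68; below, a nose 12 mm across to z = -34, then the plunger, ball tip at z = -50 when out.
- tip (a point): lowest point of the 8 mm ball on the gauge's plunger; it moves with the plunger. Its z axis is the gauge's z axis.
- plunger (a joint): how far the gauge's plunger is pressed in, 0 (out) to 0.012 m (all in); halfway is 0.006. Spring: 1 N at the start plus 0.3 N per mm, so 2.8 N at halfway.
- stand: fixed gauge stand: aluminium block 64 x 64 mm on an 80 x 80 mm dark foot plate, 60 mm high, with a vertical 16 mm hole in the middle that takes the gauge's nose; the collar rests on its top. Origin: centre of the underside, z up. The gauge lifts straight out: the tip hangs 50 mm below the top.
- sine_plate: fixed sine plate: dark base 140 x 100 x 14 mm, origin at the centre of its underside, z up. Carries a steel work plate 94 x 86 mm whose face slopes 15 degrees, low at its -x (robot's) side, rising to its +x. Two clamps at the middle of the low and high edges stand 8 mm over the face. On the face two scribed black marks 44 mm apart: a circle and a diagonal cross.
- circle (a point): centre of the scribed circle (16 mm inside, 20 mm outside) on the work plate's face, towards the sine plate's +y (left) side, about 73 mm above the bench. z is the outward normal of the sloping face, y the sine plate's y, x runs up the slope.
- cross (a point): centre of the diagonal cross, 20 mm lines, on the same face, towards the sine plate's -y side; same axes. Not to be gauged.
- driver: loose bystander: red-handled screwdriver, 206 mm long, 25 mm thick, lying between the equipment; leave it where it lies. Origin: centre of the underside.
- small_spanner: loose bystander: small open spanner, 151 mm long, 7 mm thick, lying at the bench's front edge; leave it where it lies. Origin: centre of the underside.
- key: loose bystander: hex key, 103 mm long, 7 mm thick, lying at the front edge; leave it where it lies. Origin: centre of the underside.
- pen: loose bystander: black marker pen, 121 mm long, 18 mm thick, lying between the equipment; leave it where it lies. Origin: centre of the underside.
- loose_lid: loose bystander: grey disc lid, 68 mm across, 5 mm thick, lying behind the sine plate; leave it where it lies. Origin: centre of the underside.
- feelers: loose bystander: folded feeler gauge, 96 x 17 x 12 mm, lying further back; leave it where it lies. Origin: centre of the underside.
Things that resemble listed ones, but are neither listed nor needed, are in the scene too. Of the things that look like the gauge, the smallest one is meant.

How it is judged:
By the outcome, as a careful person would: the job done as asked, in the order asked, and still so for the second after the job is handed in, while the arm keeps its last pose, push and grip.
It also fails if it takes over 67 s, if anything falls off the work surface, if the arm or the gripper's body presses on something with over 40 N, if the wrist force passes 120 N, or if a joint passes its speed limit or range.

### The arm

A 6-joint arm with a two-finger parallel gripper is mounted at the origin on a cart in front of the work surface, level with it; the furniture and walls round the work are solid. World frame = base frame: x ahead of the robot, y to its left, z up, the work surface at z = 0. Lengths are in m, angles in rad, forces in N, time in s.
With the tool pointing down it reaches from about 0.425 to 0.925 m from the base axis. Payload 12.5 kg.
Tool frame: the origin (TCP) lies at the very end of the fingers, on their centre line; the grasp point (between the pads) lies 19 mm behind it; z points along the fingers, y is the line along which they close (so a half turn about z gives the same grasp; the last joint's range is limited). The gripper opens to 85 mm and grips with 20 to 120 N. Pads are 22 mm wide; open, the fingers measure 114 mm over their backs; the gripper's body (76 mm by 85 mm) begins 54 mm behind the grasp point. The pads swing forward as they close: fully open they stand 13 mm farther back than shut.
Start: joints at [1.112, 0.491, 1.559, -0, 1.092, -0.106], TCP at [0.216, 0.587, 0.231] pointing down, gripper open.
Joint ranges: [-3.1, 3.1], [-0.84, 2.19], [0.05, 2.79], [-1.13, 4.28], [0.06, 2.93], [-2.69, 2.69]. Speed limits (rad/s): [2.22, 2.22, 2.79, 3.14, 3.14, 3.14].

### API

Orientations are given as a 3x3 rotation matrix whose columns are the frame's x, y, z axes.
In Python, from workcell import arm gives the robot as it stands.
- The arm moves only by the shell command python3 -m crank 'ROWS' [FORCE]. ROWS is JSON, a list of rows, each an object of numbers: "dx", "dy", "dz": the shift along the tool's x, y, z in m; "rx", "ry", "rz": the turn, a rotation vector about the tool's x, y, z in degrees; "grip": the opening, from -1 (shut) to 1 (fully open). In form: [{"dx": .., "dy": .., "dz": .., "rx": .., "ry": .., "rz": .., "grip": ..}, ...]. A call has 1 to 10 rows; each row is the pose to reach, as a shift and turn from the pose commanded when the call began, along the tool's axes at that moment; what a row does not reach only later rows make up. A row lasts 1/8 s, in which the tool goes at most 62.5 mm and 10.7 degrees, less where a joint would pass 70% of its speed; a pose out of reach is approached as far as the arm can. A call with a gripper value outside its range is refused whole. The fingers move at their own pace and stop on an object; FORCE is the grip in N (left out, the last holds). Time passes only in rows, so rows that repeat a pose let the fingers close. It gives the time, the measured TCP pose, the force, the opening and the grip force at its end, in the units of the state.
- arm.get_obs(): the state, without advancing time (a new reading comes with each control period).
- arm.read_camera(name): name is "scene" or "top" or "wrist"; returns the picture (384x512x3 uint8, blue, green, red); there is no depth.
- arm.camera_info(name): a dict with "fx", "fy", "cx", "cy" (pixels), "origin" and "orientation" of the camera in the world; the wrist camera has in their place "tool_from_camera" (4x4, takes a point from camera to tool coordinates, whose origin is the TCP and whose axes are the flange's). Camera axes: x right, y down, z forward; pixel columns grow to the right and rows downward; lengths in m; the calibration is good to about 2 mm. The wrist camera is an equidistant fisheye: a pixel r from the principal point sees the ray r / f radians off the axis. A picture is of the moment at which its call begins: read the wrist's pose just before it. camera_info takes no time and is no camera call.
- arm.finish_job(): hands the job in; it is judged then, once.
Trained networks look in the newest picture that a camera, given by its name, has taken for a name from the list of things; names that differ only in an ending like _2 or _b are one class to them, and where a whole thing is asked for, a point or a joint stands for the part that bears it (a point fixed in the world has none). Each returns a list of dicts, best first, with "conf" (0 to 1); they miss things now and then, are a little off and sometimes report something else, mostly with a low value. They report only what shows in the picture. A call takes as long as a camera call. They do not tell look-alikes from the thing itself.
- arm.cut_out(camera, thing): "mask" (384x512 bool, what is visible of it) and "box" ([left, top, width, height] in pixels, round what is visible of it).
The state is a dict: "time_s": time; "joint_positions": joint angles; "qvel": joint speeds; "joint_efforts": joint torques, N m; "eef_pos": TCP position; "orientation": TCP orientation; "force": force on the tool from outside, world axes, zero at the start; "moment": the same for the moment, N m; "gripper_width": finger opening in m; "finger_force": force on a finger pad.
Only numpy, scipy, OpenCV 4.12 (cv2) and the standard library are available. Lean on these libraries where they do the work, as an engineer would, in place of code of your own. Each camera call takes 0.05 s, during which the arm holds its last target. There are 200 camera calls.

## Working session

There is one attempt and no reset: what is moved stays moved. The work goes in short steps, Python scripts to look and compute and a shell command to move; the robot and the scene stay as the last step left them, time stands still between calls to the robot, and variables do not carry over. Pictures are saved under pics/ and viewed, at most 10 in all, crops included, and the job is handed in when it is done.

```bash
ls; mkdir -p pics; python3 - <<'E'
from workcell import arm
import cv2,numpy as np
np.set_printoptions(precision=4,suppress=True)
a=arm.read_camera("scene");b=arm.read_camera("top")
cv2.imwrite("pics/s1.png",a);cv2.imwrite("pics/t1.png",b)
for n in("scene","top","wrist"):print(n,arm.camera_info(n))
print(arm.get_obs())
for c in("scene","top"):
  for t in("stop_top","gauge","stand","sine_plate","circle","cross","stop_station"):
    print(c,t,[(round(d["conf"],2),d["box"]) for d in arm.cut_out(c,t)])
E
```

```text
pics
scene {'fx': 438.64727788259665, 'fy': 438.64727788259665, 'cx': 251.96364863453104, 'cy': 188.8270798262127, 'origin': array([-0.2081, -0.498 ,  0.732 ]), 'orientation': array([[ 0.5718, -0.471 ,  0.6717],
       [-0.8204, -0.3327,  0.465 ],
       [ 0.0045, -0.817 , -0.5767]])}
top {'fx': 394.86982229123885, 'fy': 394.86982229123885, 'cx': 258.6301348233484, 'cy': 195.84504943632894, 'origin': array([0.3222, 0.0321, 1.1038]), 'orientation': array([[-0.0012, -0.9807,  0.1955],
       [-0.9999, -0.0015, -0.0134],
       [ 0.0135, -0.1954, -0.9806]])}
wrist {'fx': 297.3186396354542, 'fy': 297.3186396354542, 'cx': 251.35878382046656, 'cy': 191.40286736829773, 'tool_from_camera': array([[ 0.0004, -0.9557, -0.2942,  0.0753],
       [ 1.    ,  0.0006, -0.0004, -0.0006],
       [ 0.0006, -0.2942,  0.9557, -0.142 ],
       [ 0.    ,  0.    ,  0.    ,  1.    ]])}
{'time_s': 0.1, 'joint_positions': array([ 1.1124,  0.4915,  1.5594, -0.    ,  1.0917, -0.1056]), 'qvel': array([-0.0002, -0.0013, -0.0027,  0.0011,  0.0001,  0.0022]), 'joint_efforts': array([  0.0037, -61.9448, -26.2027,  -0.
[... 600 characters left out ...]
 [(0.67, [195.9, 173.8, 65.1, 53.3])]
scene cross [(0.98, [196.1, 174.1, 61.1, 57.2])]
scene stop_station [(0.24, [305.0, 207.1, 34.8, 9.3])]
top stop_top [(0.54, [117.7, 217.7, 18.5, 13.6]), (0.18, [295.9, 186.5, 11.6, 44.4])]
top gauge [(0.89, [354.8, 234.4, 21.0, 12.1]), (0.44, [358.4, 191.5, 18.0, 16.2])]
top stand [(0.66, [334.2, 188.7, 43.0, 34.5])]
top sine_plate [(0.6, [207.1, 172.6, 50.2, 54.1])]
top circle [(0.65, [206.3, 169.9, 49.9, 56.8]), (0.49, [337.0, 190.5, 40.9, 33.3])]
top cross [(0.81, [205.1, 168.5, 52.8, 62.5])]
top stop_station [(0.93, [114.3, 208.5, 34.0, 34.0]), (0.55, [338.0, 189.2, 40.2, 33.3]), (0.2, [205.7, 170.8, 54.6, 59.2]), (0.18, [356.9, 193.4, 19.6, 17.5])]
```

```bash
python3 - <<'E'
import cv2
for n in("s1","t1"):
  a=cv2.imread(f"pics/{n}.png"); a=a[100:340,60:440] if n=="s1" else a[110:310,90:410]
  cv2.imwrite(f"pics/{n}c.png",cv2.resize(a,None,fx=2.1 if n=="s1" else 2.5,fy=2.1 if n=="s1" else 2.5,interpolation=cv2.INTER_CUBIC))
E
```

```text
(no output)
```

View pics/s1c.png

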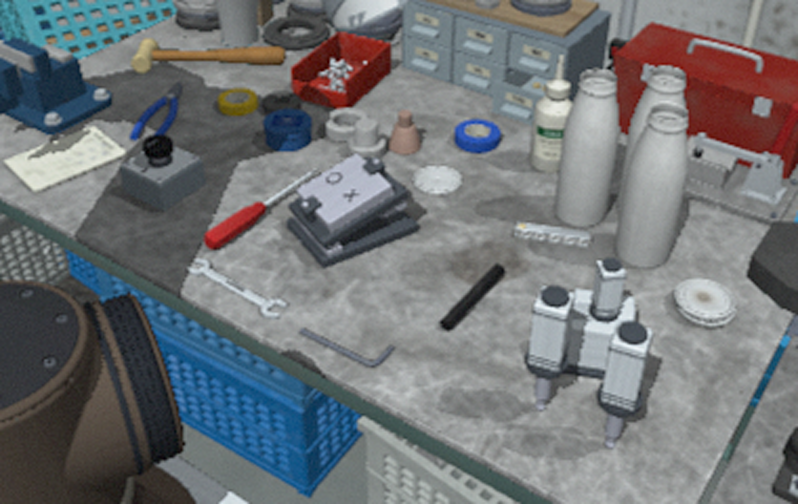

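View pics/t1c.png

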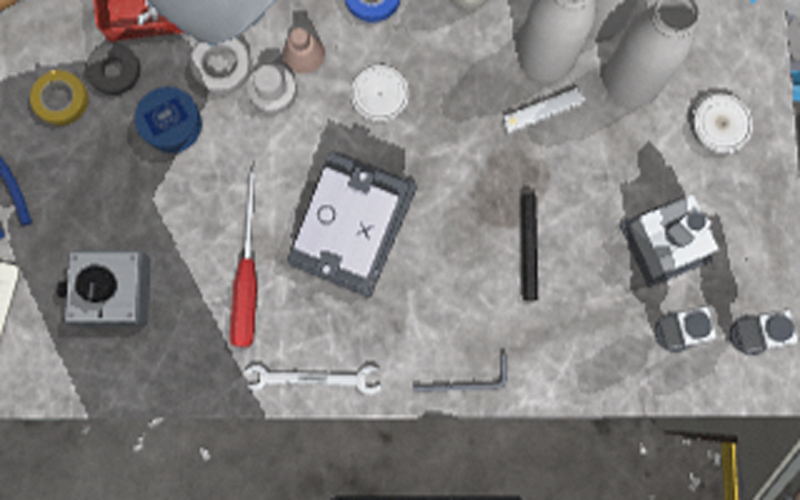

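The scene and top pictures show the stop at scene (135,170) / top (129,223). The circle is at scene (219,185) / top (220,196), and the cross at scene (227,193) / top (236,202).

Gauge candidates, by cap pixel:
- The one in the stand, at scene (350,226) / top (368,199). It is the smallest, so it is my choice.
- A larger one at scene (322,240) / top (369,241).
- A larger one at scene (361,258) / top (400,241).

```bash
cat > h.py <<'E'
from workcell import arm
import cv2,numpy as np
np.set_printoptions(precision=4,suppress=True)
def ray(n,p,o=None):
    c=arm.camera_info(n);x=(p[0]-c["cx"])/c["fx"];y=(p[1]-c["cy"])/c["fy"]
    if n!="wrist":
        d=np.array([x,y,1]);R=c["orientation"];O=c["origin"]
    else:
        r=np.hypot(x,y);s=np.sin(r)/max(r,1e-9);d=np.array([x*s,y*s,np.cos(r)])
        T=c["tool_from_camera"];Rt=o["orientation"];R=Rt@T[:3,:3];O=o["eef_pos"]+Rt@T[:3,3]
    d=R@d;return O,d/np.linalg.norm(d)
def tri(rays):
    A=0;b=0
    for O,d in rays:
        P=np.eye(3)-np.outer(d,d);A=A+P;b=b+P@O
    X=np.linalg.solve(A,b);return X,[float(np.linalg.norm(np.cross(X-O,d))) for O,d in rays]
def atz(r,z):return r[0]+r[1]*(z-r[0][2])/r[1][2]
def proj(n,X,o=None):
    c=arm.camera_info(n)
    if n!="wrist":
        q=c["orientation"].T@(np.array(X)-c["origin"]);return np.array([c["cx"]+c["fx"]*q[0]/q[2],c["cy"]+c["fy"]*q[1]/q[2]])
    T=c["tool_from_camera"];Rt=o["orientation"];q=(Rt@T[:3,:3]).T@(np.array(X)-o["eef_pos"]-Rt@T[:3,3])
    h=np.hypot(q[0],q[1]);r=np.arctan2(h,q[2]);return np.array([c["cx"]+c["fx"]*r*q[0]/h,c["cy"]+c["fy"]*r*q[1]/h])
E
python3 - <<'E'
from h import *
for n,t,s in(("stop",(128.8,223.2),(135.2,170.5)),("circle",(220.4,195.6),(219,184.8)),("cross",(236,202),(227.1,192.9)),("gaugecap",(368.4,198.8),(350.5,226.2)),("bigA",(369.2,241.2),(323.8,240.5)),("bigB",(400,241),(361,258))):
    print(n,*tri([ray("top",t),ray("scene",s)]))
E
```

```text
stop [0.4557 0.3607 0.0625] [0.00015412369727096751, 0.00015412369727086744]
circle [0.5295 0.1198 0.0682] [0.0004479299735112752, 0.00044792997351114275]
cross [0.5116 0.0782 0.0696] [4.1935672475559895e-05, 4.193567247558509e-05]
gaugecap [ 0.5104 -0.2598  0.1224] [0.00042375412885968565, 0.00042375412885978995]
bigA [ 0.401  -0.2473  0.1548] [0.0006604884805911257, 0.0006604884805910995]
bigB [ 0.4023 -0.3245  0.1494] [0.0014544760426286195, 0.0014544760426287225]
```

```bash
python3 -m crank '[{"dx":-0.06,"dy":-0.022,"grip":-1},{"dx":-0.12,"dy":-0.048,"grip":-1},{"dx":-0.18,"dy":-0.075,"grip":-1},{"dx":-0.24,"dy":-0.1,"grip":-1},{"dx":-0.29,"dy":-0.125,"grip":-1},{"dx":-0.297,"dy":-0.131,"grip":-1},{"dx":-0.297,"dy":-0.131,"grip":-1},{"dx":-0.297,"dy":-0.131,"grip":-1}]' 30
python3 - <<'E'
from h import *
o=arm.get_obs();a=arm.read_camera("wrist");cv2.imwrite("pics/w1.png",a);np.save("w1.npy",np.c_[o["eef_pos"],o["orientation"]])
print(o["joint_positions"],o["eef_pos"],o["force"],proj("wrist",[.4557,.3607,.078],o))
for t in("stop_top","stop_station"):print(t,[(round(d["conf"],2),d["box"]) for d in arm.cut_out("wrist",t)])
E
```

```text
[ 1.1124  0.4909  1.5589 -0.      1.0917 -0.1056] [0.2159 0.5865 0.2313] [-0.0862  0.9236  1.0342] [168.6118 368.1363]
stop_top []
stop_station [(0.65, [169.7, 316.8, 26.1, 19.4])]schema error: expected keys dx, dy, dz, rx, ry, rz, grip
```

View pics/w1.png

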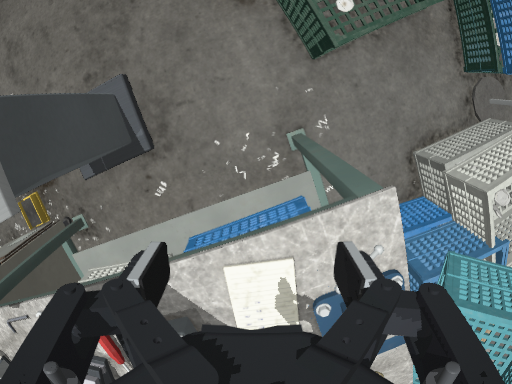

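The wrist picture shows the fingers at about (150,275) and (350,275), with the bench edge between them. The arm did not move, because every key must be given in each row.

```bash
python3 -m crank '[{"dx":-0.06,"dy":-0.022,"dz":0,"rx":0,"ry":0,"rz":0,"grip":-1},{"dx":-0.12,"dy":-0.048,"dz":0,"rx":0,"ry":0,"rz":0,"grip":-1},{"dx":-0.18,"dy":-0.075,"dz":0,"rx":0,"ry":0,"rz":0,"grip":-1},{"dx":-0.24,"dy":-0.1,"dz":0,"rx":0,"ry":0,"rz":0,"grip":-1},{"dx":-0.27,"dy":-0.125,"dz":0,"rx":0,"ry":0,"rz":0,"grip":-1},{"dx":-0.27,"dy":-0.131,"dz":0,"rx":0,"ry":0,"rz":0,"grip":-1},{"dx":-0.27,"dy":-0.131,"dz":0,"rx":0,"ry":0,"rz":0,"grip":-1},{"dx":-0.27,"dy":-0.131,"dz":0,"rx":0,"ry":0,"rz":0,"grip":-1}]' 30
python3 - <<'E'
from h import *
o=arm.get_obs();a=arm.read_camera("wrist");cv2.imwrite("pics/w2.png",a);np.save("w2.npy",np.c_[o["eef_pos"],o["orientation"]])
print(o["joint_positions"],o["eef_pos"],o["orientation"],o["force"],o["gripper_width"],proj("wrist",[.4557,.3607,.078],o))
for t in("stop_top","stop_station"):print(t,[(round(d["conf"],2),d["box"]) for d in arm.cut_out("wrist",t)])
E
```

```text
time_s: 1.95
eef_pos: [0.4234, 0.3712, 0.2314]
orientation: [[-0.939, 0.344, 0.0], [0.344, 0.939, 0.0], [-0.0, 0.0, -1.0]]
force: [0.0, -1.1, 0.0]
gripper_width: -0.0001
finger_force: 0.0
[ 0.6024  0.4028  1.7129  0.0002  1.0255 -0.617 ] [0.4234 0.3712 0.2314] [[-0.9389  0.3443  0.0002]
 [ 0.3443  0.9389  0.0003]
 [-0.0001  0.0003 -1.    ]] [ 0.0089 -1.0756  0.0112] -0.00011238031728354302 [253.1105 207.8544]
stop_top [(0.74, [236.6, 185.1, 34.9, 33.1]), (0.53, [18.5, 268.5, 38.9, 47.5])]
stop_station [(0.71, [211.8, 150.6, 83.5, 83.9])]
```

View pics/w2.png

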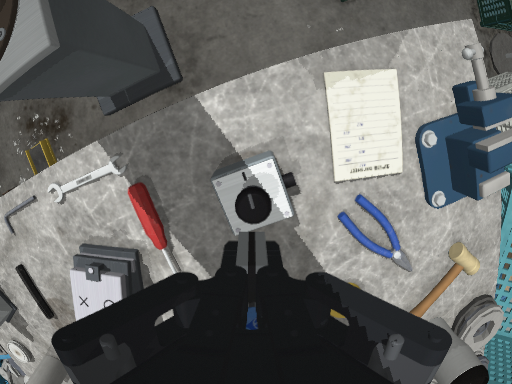

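The stop station lies at about (254,192), with its black head at about (254,205) and the pointer rib pointing to (245,178). The shut fingers are at about (252,250). The work plate's cross is at (83,301) and its circle at (108,303).

```bash
python3 - <<'E'
from h import *
a=cv2.imread("pics/w2.png");g=cv2.cvtColor(a,cv2.COLOR_BGR2GRAY)
m=(g<60).astype(np.uint8);m[:,:225]=0;m[:,280:]=0;m[:178]=0;m[232:]=0
n,l,s,c=cv2.connectedComponentsWithStats(m);i=1+np.argmax(s[1:,4]);print(s[i],c[i])
w=np.load("w2.npy");o=dict(eef_pos=w[:,0],orientation=w[:,1:])
x,y,ww,hh=s[i,:4];ce=(x+ww/2-.5,y+hh/2-.5)
for z in(.06,.068,.078):print(z,atz(ray("wrist",ce,o),z),atz(ray("top",(128.8,223.2)),z),atz(ray("scene",(135.2,170.5)),z))
X=tri([ray("wrist",ce,o),ray("top",(128.8,223.2)),ray("scene",(135.2,170.5))]);print(X)
cv2.imwrite("pics/w2c.png",cv2.resize(a[130:250,190:310],(600,600),interpolation=cv2.INTER_CUBIC))
E
```

```text
[ 235  186   36   38 1016] [252.8022 204.7333]
0.06 [0.458  0.3592 0.06  ] [0.4559 0.3616 0.06  ] [0.4583 0.3639 0.06  ]
0.068 [0.4553 0.3602 0.068 ] [0.4549 0.3591 0.068 ] [0.4504 0.3536 0.068 ]
0.078 [0.4519 0.3614 0.078 ] [0.4536 0.356  0.078 ] [0.4405 0.3408 0.078 ]
(array([0.4559, 0.3601, 0.0633]), [0.0010213138377843124, 0.0006020346117088593, 0.0006173579876945588])
```

View pics/w2c.png

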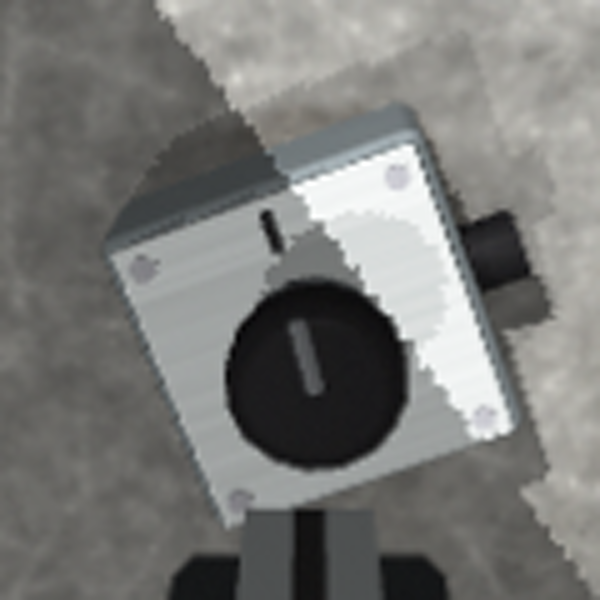

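```bash
python3 -m crank '[{"dx":-0.034,"dy":0.0005,"dz":0.03,"rx":0,"ry":0,"rz":0,"grip":-1},{"dx":-0.034,"dy":0.0005,"dz":0.09,"rx":0,"ry":0,"rz":0,"grip":-1},{"dx":-0.034,"dy":0.0005,"dz":0.135,"rx":0,"ry":0,"rz":0,"grip":-1},{"dx":-0.034,"dy":0.0005,"dz":0.148,"rx":0,"ry":0,"rz":0,"grip":-1},{"dx":-0.034,"dy":0.0005,"dz":0.153,"rx":0,"ry":0,"rz":0,"grip":-1},{"dx":-0.034,"dy":0.0005,"dz":0.157,"rx":0,"ry":0,"rz":0,"grip":-1},{"dx":-0.034,"dy":0.0005,"dz":0.157,"rx":0,"ry":0,"rz":0,"grip":-1}]'
```

```text
time_s: 2.98
eef_pos: [0.4565, 0.3596, 0.0755]
orientation: [[-0.938, 0.345, 0.002], [0.345, 0.938, 0.001], [-0.001, 0.002, -1.0]]
force: [-1.2, 1.4, 2.9]
gripper_width: -0.0001
finger_force: 1.2
```

```bash
python3 -m crank '[{"dx":0,"dy":0,"dz":0.002,"rx":0,"ry":0,"rz":0,"grip":-1},{"dx":0,"dy":0,"dz":0.004,"rx":0,"ry":0,"rz":0,"grip":-1},{"dx":0,"dy":0,"dz":0.005,"rx":0,"ry":0,"rz":0,"grip":-1},{"dx":0,"dy":0,"dz":0.005,"rx":0,"ry":0,"rz":0,"grip":-1}]'
```

```text
time_s: 3.48
eef_pos: [0.4566, 0.3594, 0.07]
orientation: [[-0.938, 0.346, 0.001], [0.346, 0.938, 0.001], [-0.001, 0.001, -1.0]]
force: [-0.2, 2.3, 8.6]
gripper_width: -0.0001
finger_force: 4.4
```

```bash
python3 -m crank '[{"dx":0,"dy":0,"dz":0.001,"rx":0,"ry":0,"rz":0,"grip":-1},{"dx":0,"dy":0,"dz":0.002,"rx":0,"ry":0,"rz":0,"grip":-1},{"dx":0,"dy":0,"dz":0.002,"rx":0,"ry":0,"rz":0,"grip":-1}]'
```

```text
time_s: 3.85
eef_pos: [0.4567, 0.3595, 0.0696]
orientation: [[-0.938, 0.345, 0.002], [0.345, 0.938, 0.002], [-0.002, 0.002, -1.0]]
force: [-5.7, -0.0, 26.4]
gripper_width: -0.0003
finger_force: 13.6
```

```bash
python3 -m crank '[{"dx":0,"dy":0,"dz":-0.02,"rx":0,"ry":0,"rz":0,"grip":-1},{"dx":0,"dy":0,"dz":-0.06,"rx":0,"ry":0,"rz":0,"grip":0.8},{"dx":0,"dy":0,"dz":-0.06,"rx":0,"ry":0,"rz":0,"grip":0.8},{"dx":0,"dy":0,"dz":-0.06,"rx":0,"ry":0,"rz":0,"grip":0.8},{"dx":0,"dy":0,"dz":-0.06,"rx":0,"ry":0,"rz":0,"grip":0.8},{"dx":0,"dy":0,"dz":-0.06,"rx":0,"ry":0,"rz":0,"grip":0.8},{"dx":0,"dy":0,"dz":-0.06,"rx":0,"ry":0,"rz":0,"grip":0.8}]' 25
python3 - <<'E'
from h import *
o=arm.get_obs();a=arm.read_camera("wrist");cv2.imwrite("pics/w3.png",a)
print(o["joint_positions"],o["eef_pos"],o["gripper_width"])
g=cv2.cvtColor(a,cv2.COLOR_BGR2GRAY)
p=proj("wrist",[.4553,.360,.078],o);print(p)
for d in arm.cut_out("wrist","stop_top"):print(d["conf"],d["box"])
E
```

```text
time_s: 4.72
eef_pos: [0.456, 0.359, 0.1268]
orientation: [[-0.938, 0.346, -0.001], [0.346, 0.938, -0.0], [0.001, -0.001, -1.0]]
force: [-0.7, -0.7, 0.3]
gripper_width: 0.0768
finger_force: 0.0
[ 0.553   0.5529  1.7766  0.0001  0.8129 -0.665 ] [0.456  0.359  0.1268] 0.07682184125832026
[253.3743 212.9189]
0.72 [226.8, 178.7, 56.2, 57.0]
0.24 [193.5, 129.1, 121.2, 122.3]
```

```bash
python3 -m crank '[{"dx":0,"dy":0,"dz":0.05,"rx":0,"ry":0,"rz":0,"grip":0.8},{"dx":0,"dy":0,"dz":0.076,"rx":0,"ry":0,"rz":0,"grip":0.8},{"dx":0,"dy":0,"dz":0.076,"rx":0,"ry":0,"rz":0,"grip":0.4},{"dx":0,"dy":0,"dz":0.076,"rx":0,"ry":0,"rz":0,"grip":-1},{"dx":0,"dy":0,"dz":0.076,"rx":0,"ry":0,"rz":0,"grip":-1},{"dx":0,"dy":0,"dz":0.076,"rx":0,"ry":0,"rz":0,"grip":-1},{"dx":0,"dy":0,"dz":0.076,"rx":0,"ry":0,"rz":0,"grip":-1}]' 25
```

```text
time_s: 5.7
eef_pos: [0.4572, 0.3603, 0.0532]
orientation: [[-0.938, 0.345, 0.004], [0.345, 0.938, 0.003], [-0.002, 0.004, -1.0]]
force: [1.6, 5.4, 0.1]
gripper_width: 0.0386
finger_force: 27.4
```

```bash
python3 -m crank '[{"dx":0,"dy":0.001,"dz":0,"rx":0,"ry":0,"rz":8,"grip":-1},{"dx":0,"dy":0.001,"dz":0,"rx":0,"ry":0,"rz":17,"grip":-1},{"dx":0,"dy":0.001,"dz":0,"rx":0,"ry":0,"rz":26,"grip":-1},{"dx":0,"dy":0.001,"dz":0,"rx":0,"ry":0,"rz":35,"grip":-1},{"dx":0,"dy":0.001,"dz":0,"rx":0,"ry":0,"rz":44,"grip":-1},{"dx":0,"dy":0.001,"dz":0,"rx":0,"ry":0,"rz":52,"grip":-1},{"dx":0,"dy":0.001,"dz":0,"rx":0,"ry":0,"rz":57,"grip":-1},{"dx":0,"dy":0.001,"dz":0,"rx":0,"ry":0,"rz":60,"grip":-1},{"dx":0,"dy":0.001,"dz":0,"rx":0,"ry":0,"rz":62,"grip":-1},{"dx":0,"dy":0.001,"dz":0,"rx":0,"ry":0,"rz":64,"grip":-1}]'
python3 -c "
from h import *
o=arm.get_obs();print(o['moment'],o['joint_positions'],o['orientation'])"
```

```text
time_s: 6.95
eef_pos: [0.4566, 0.36, 0.0521]
orientation: [[-0.1, 0.995, 0.001], [0.995, 0.1, 0.0], [0.0, 0.001, -1.0]]
force: [-2.0, 2.9, 1.7]
gripper_width: 0.0386
finger_force: 28.5
[0.5194 0.4165 0.5622] [ 0.5542  0.6627  1.8232 -0.0005  0.655   0.4542] [[-0.1002  0.995   0.0008]
 [ 0.995   0.1002  0.0002]
 [ 0.0001  0.0008 -1.    ]]
```

```bash
python3 -m crank '[{"dx":0,"dy":0,"dz":0,"rx":0,"ry":0,"rz":4,"grip":-1},{"dx":0,"dy":0,"dz":0,"rx":0,"ry":0,"rz":4,"grip":-1}]'
python3 -c "
from h import *
o=arm.get_obs();print(o['moment'],o['joint_positions'],o['orientation'][:,0])"
python3 -m crank '[{"dx":0,"dy":0,"dz":0,"rx":0,"ry":0,"rz":0,"grip":0.8},{"dx":0,"dy":0,"dz":0,"rx":0,"ry":0,"rz":0,"grip":0.8},{"dx":0,"dy":0,"dz":0,"rx":0,"ry":0,"rz":0,"grip":0.8},{"dx":0,"dy":0,"dz":0,"rx":0,"ry":0,"rz":0,"grip":0.8},{"dx":0,"dy":0,"dz":-0.05,"rx":0,"ry":0,"rz":0,"grip":0.8},{"dx":0,"dy":0,"dz":-0.11,"rx":0,"ry":0,"rz":0,"grip":0.8},{"dx":0,"dy":0,"dz":-0.17,"rx":0,"ry":0,"rz":0,"grip":0.8},{"dx":0,"dy":0,"dz":-0.18,"rx":0,"ry":0,"rz":0,"grip":0.8}]'
python3 - <<'E'
from h import *
o=arm.get_obs();a=arm.read_camera("wrist");cv2.imwrite("pics/w4.png",a)
print(o["joint_positions"],o["eef_pos"],o["orientation"])
x,y=proj("wrist",[.456,.360,.06],o).astype(int);print(x,y)
cv2.imwrite("pics/w4c.png",cv2.resize(a[max(0,y-60):y+60,max(0,x-60):x+60],None,fx=5,fy=5,interpolation=cv2.INTER_CUBIC))
E
```

```text
time_s: 7.2
eef_pos: [0.4565, 0.36, 0.0516]
orientation: [[-0.031, 1.0, 0.0], [1.0, 0.031, 0.0], [0.0, 0.0, -1.0]]
force: [-2.0, -0.6, 1.9]
gripper_width: 0.0385
finger_force: 27.9
[-0.0189  0.3632  0.5766] [0.5542 0.6634 1.8231 0.     0.6546 0.5227] [-0.0315  0.9995  0.0002]
time_s: 8.2
eef_pos: [0.4574, 0.3606, 0.2355]
orientation: [[-0.031, 0.999, 0.006], [1.0, 0.031, 0.004], [0.004, 0.006, -1.0]]
force: [0.3, 0.1, -0.4]
gripper_width: 0.077
finger_force: 0.0
[0.5542 0.4236 1.6652 0.0001 1.0459 0.5229] [0.4574 0.3606 0.2355] [[-0.0313  0.9995  0.0058]
 [ 0.9995  0.0313  0.0037]
 [ 0.0035  0.0059 -1.    ]]
249 172
```

View pics/w4c.png

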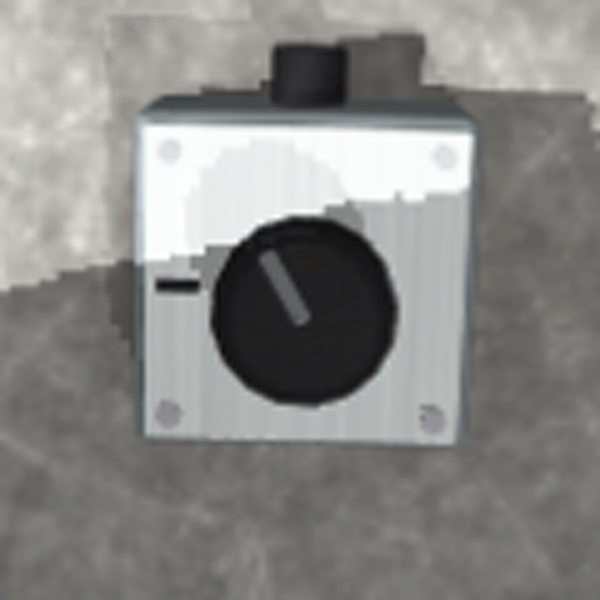

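The crop shows the head up and the rib about 60° clockwise of the white-side mark at (178,286), so the stop is reset. Next I look at the gauge.

```bash
python3 -m crank '[{"dx":-0.05,"dy":0,"dz":-0.03,"rx":0,"ry":0,"rz":-9,"grip":0.8},{"dx":-0.11,"dy":0,"dz":-0.05,"rx":0,"ry":0,"rz":-18,"grip":0.8},{"dx":-0.17,"dy":0,"dz":-0.05,"rx":0,"ry":0,"rz":-27,"grip":0.8},{"dx":-0.23,"dy":0,"dz":-0.05,"rx":0,"ry":0,"rz":-36,"grip":0.8},{"dx":-0.29,"dy":0,"dz":-0.05,"rx":0,"ry":0,"rz":-45,"grip":0.8},{"dx":-0.35,"dy":0,"dz":-0.05,"rx":0,"ry":0,"rz":-54,"grip":0.8},{"dx":-0.41,"dy":0,"dz":-0.05,"rx":0,"ry":0,"rz":-63,"grip":0.8},{"dx":-0.47,"dy":0,"dz":-0.05,"rx":0,"ry":0,"rz":-72,"grip":0.8},{"dx":-0.53,"dy":0,"dz":-0.05,"rx":0,"ry":0,"rz":-81,"grip":0.8},{"dx":-0.58,"dy":0,"dz":-0.05,"rx":0,"ry":0,"rz":-88,"grip":0.8}]'
python3 -m crank '[{"dx":0,"dy":0,"dz":0,"rx":0,"ry":0,"rz":0,"grip":0.8},{"dx":0,"dy":0,"dz":0,"rx":0,"ry":0,"rz":0,"grip":0.8}]'
python3 - <<'E'
from h import *
o=arm.get_obs();a=arm.read_camera("wrist");cv2.imwrite("pics/w5.png",a);np.save("w5.npy",np.c_[o["eef_pos"],o["orientation"]])
print(o["joint_positions"],o["eef_pos"],o["orientation"])
for t in("gauge","stand"):print(t,[(round(d["conf"],2),d["box"]) for d in arm.cut_out("wrist",t)])
print(proj("wrist",[.5104,-.2598,.128],o))
E
```

```text
time_s: 9.5
eef_pos: [0.474, -0.2216, 0.2797]
orientation: [[-1.0, -0.001, -0.002], [-0.001, 1.0, 0.001], [0.002, 0.001, -1.0]]
force: [2.3, 0.4, -0.3]
gripper_width: 0.077
finger_force: 0.0
time_s: 9.75
eef_pos: [0.4741, -0.2193, 0.28]
orientation: [[-1.0, 0.006, -0.002], [0.006, 1.0, 0.002], [0.002, 0.002, -1.0]]
force: [0.3, 0.8, -0.9]
gripper_width: 0.0771
finger_force: 0.0
[-0.56    0.2954  1.7406  0.0003  1.1081 -2.1254] [ 0.4741 -0.2193  0.28  ] [[-1.      0.0056 -0.002 ]
 [ 0.0056  1.      0.0016]
 [ 0.002   0.0016 -1.    ]]
gauge [(0.89, [203.5, 181.7, 26.8, 44.0]), (0.88, [118.7, 92.4, 59.1, 39.7])]
stand [(0.98, [191.7, 147.5, 67.1, 68.0])]
[213.7862 211.0847]
```

View pics/w5.png

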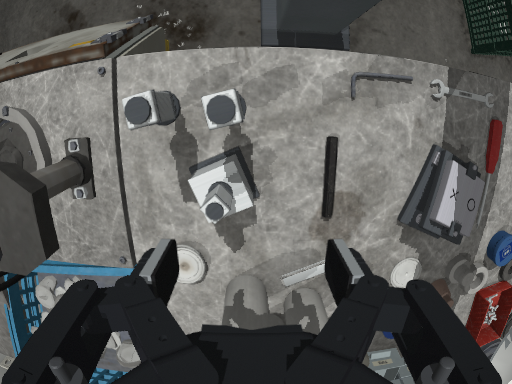

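The gauge in the stand has its cap at (214,211), matching my predicted (214,211). The two larger look-alikes are at (222,108) and (140,110).

```bash
python3 - <<'E'
import cv2
a=cv2.imread("pics/w5.png")
cv2.imwrite("pics/w5c.png",cv2.resize(a[140:240,180:270],None,fx=6,fy=6,interpolation=cv2.INTER_CUBIC))
E
```

```text
(no output)
```

View pics/w5c.png

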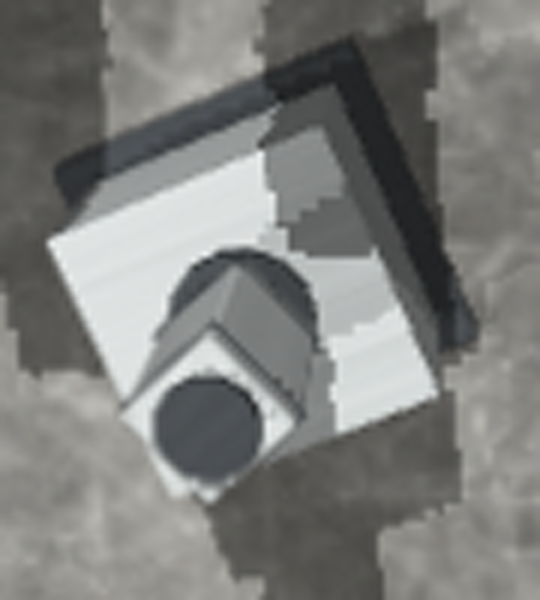

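The crop shows the gauge's square top with corners at (210,330), (300,413), (210,502) and (122,408). The stand's top corners are at (48,242), (323,127) and (438,395).

```bash
python3 - <<'E'
from h import *
w=np.load("w5.npy");o=dict(eef_pos=w[:,0],orientation=w[:,1:])
f=lambda u,v:(180+u/6-.4,140+v/6-.4)
B=np.array([atz(ray("wrist",f(*p),o),.124) for p in((210,330),(300,413),(210,502),(122,408))])
print(B,B.mean(0))
for i in range(4):
  d=B[(i+1)%4]-B[i];print(np.hypot(*d[:2]),np.degrees(np.arctan2(d[1],d[0]))%90)
S=np.array([atz(ray("wrist",f(*p),o),.060) for p in((48,242),(323,127),(438,395))])
for i in range(2):
  d=S[i+1]-S[i];print(np.hypot(*d[:2]),np.degrees(np.arctan2(d[1],d[0]))%90)
print("stand c",(S[0]+S[2])/2)
c=f(208,427);print("cap",atz(ray("wrist",c,o),.128))
print(tri([ray("wrist",c,o),ray("top",(368.4,198.8)),ray("scene",(350.5,226.2))]))
# plate from all views
print("circ w5",ray("wrist",(471,205),o))
E
```

```text
[[ 0.4933 -0.2586  0.124 ]
 [ 0.5089 -0.2431  0.124 ]
 [ 0.5262 -0.2601  0.124 ]
 [ 0.5079 -0.2753  0.124 ]] [ 0.5091 -0.2593  0.124 ]
0.02199196119780644 44.797407222051376
0.02425994198782839 45.470897920366205
0.023722875062079152 39.63873947551619
0.022166371352578953 41.30662585544064
0.06409663049304642 22.061630095742345
0.0633594023990527 21.80466020909019
stand c [ 0.5111 -0.2598  0.06  ]
cap [ 0.51   -0.2593  0.128 ]
(array([ 0.5111, -0.2599,  0.1223]), [0.0010395870965476846, 0.0005822819024064246, 0.000820590019179681])
circ w5 (array([ 0.3989, -0.2196,  0.4221]), array([ 0.2589,  0.6724, -0.6934]))
```

```bash
python3 -m crank '[{"dx":-0.02,"dy":-0.02,"dz":0,"rx":0,"ry":0,"rz":10,"grip":0.8},{"dx":-0.0367,"dy":-0.04,"dz":0.02,"rx":0,"ry":0,"rz":20,"grip":0.8},{"dx":-0.0367,"dy":-0.04,"dz":0.05,"rx":0,"ry":0,"rz":30,"grip":0.8},{"dx":-0.0367,"dy":-0.04,"dz":0.08,"rx":0,"ry":0,"rz":40,"grip":0.8},{"dx":-0.0367,"dy":-0.04,"dz":0.1,"rx":0,"ry":0,"rz":46,"grip":0.8},{"dx":-0.0367,"dy":-0.04,"dz":0.1,"rx":0,"ry":0,"rz":46,"grip":0.8},{"dx":-0.0367,"dy":-0.04,"dz":0.1,"rx":0,"ry":0,"rz":46,"grip":0.8}]'
python3 - <<'E'
from h import *
o=arm.get_obs();a=arm.read_camera("wrist");cv2.imwrite("pics/w6.png",a);np.save("w6.npy",np.c_[o["eef_pos"],o["orientation"]])
print(o["joint_positions"],o["eef_pos"],o["orientation"])
p=proj("wrist",[.5105,-.2595,.1275],o);print(p)
x,y=p.astype(int);c=a[y-80:y+50,x-65:x+65];cv2.imwrite("pics/w6c.png",cv2.resize(c,None,fx=4.5,fy=4.5,interpolation=cv2.INTER_CUBIC));print(x-65,y-80)
g=cv2.cvtColor(a,cv2.COLOR_BGR2GRAY);m=(g<95).astype(np.uint8);mm=np.zeros_like(m);cv2.circle(mm,(x,y),40,1,-1);n,l,s,cc=cv2.connectedComponentsWithStats(m*mm);print([(s[i],cc[i]) for i in range(1,n) if s[i,4]>100])
E
```

```text
time_s: 10.78
eef_pos: [0.5116, -0.2595, 0.1822]
orientation: [[-0.694, 0.72, 0.001], [0.72, 0.694, -0.001], [-0.001, 0.0, -1.0]]
force: [-0.0, 0.1, -0.1]
gripper_width: 0.0769
finger_force: 0.0
[-0.5845  0.4728  1.7436  0.0002  0.924  -1.3519] [ 0.5116 -0.2595  0.1822] [[-0.6942  0.7198  0.0011]
 [ 0.7198  0.6942 -0.0006]
 [-0.0011  0.0004 -1.    ]]
[251.0872 209.7649]
186 129
[(array([237, 169,  32,  25, 199], dtype=int32), array([255.799 , 177.3568])), (array([238, 196,  28,  27, 547], dtype=int32), array([251.4607, 209.2779])), (array([274, 197,  18,  24, 250], dtype=int32), array([283.776, 210.316])), (array([211, 206,  26,  20, 213], dtype=int32), array([223.8592, 214.4178]))]
```

View pics/w6c.png

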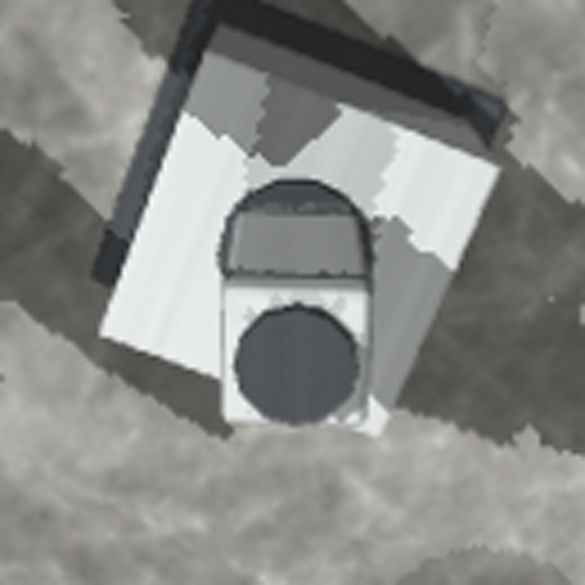

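The gauge body is square to the fingers, with its cap at full-picture (251,209) as predicted, so I'll grasp it.

```bash
python3 -m crank '[{"dx":0.001,"dy":0,"dz":0.05,"rx":0,"ry":0,"rz":0,"grip":0.8},{"dx":0.001,"dy":0,"dz":0.095,"rx":0,"ry":0,"rz":0,"grip":0.8},{"dx":0.001,"dy":0,"dz":0.105,"rx":0,"ry":0,"rz":0,"grip":0.8},{"dx":0.001,"dy":0,"dz":0.105,"rx":0,"ry":0,"rz":0,"grip":-0.1},{"dx":0.001,"dy":0,"dz":0.105,"rx":0,"ry":0,"rz":0,"grip":-1},{"dx":0.001,"dy":0,"dz":0.105,"rx":0,"ry":0,"rz":0,"grip":-1},{"dx":0.001,"dy":0,"dz":0.105,"rx":0,"ry":0,"rz":0,"grip":-1},{"dx":0.001,"dy":0,"dz":0.105,"rx":0,"ry":0,"rz":0,"grip":-1}]' 40
python3 -c "
from h import *
o=arm.get_obs();print(o['eef_pos'],o['orientation'],o['moment'],o['gripper_width'])"
```

```text
time_s: 11.82
eef_pos: [0.511, -0.2595, 0.0778]
orientation: [[-0.692, 0.722, 0.002], [0.722, 0.692, -0.001], [-0.002, 0.001, -1.0]]
force: [0.5, 0.7, 8.0]
gripper_width: 0.0234
finger_force: 38.8
[ 0.511  -0.2595  0.0778] [[-0.6921  0.7218  0.002 ]
 [ 0.7218  0.6921 -0.0013]
 [-0.0023  0.0006 -1.    ]] [0.0646 0.1356 0.0341] 0.02342598198411446
```

```bash
python3 -m crank '[{"dx":0,"dy":0,"dz":-0.02,"rx":0,"ry":0,"rz":0,"grip":-1},{"dx":0,"dy":0,"dz":-0.05,"rx":0,"ry":0,"rz":0,"grip":-1},{"dx":0,"dy":0,"dz":-0.09,"rx":0,"ry":0,"rz":0,"grip":-1},{"dx":0,"dy":0,"dz":-0.13,"rx":0,"ry":0,"rz":0,"grip":-1},{"dx":0,"dy":0,"dz":-0.14,"rx":0,"ry":0,"rz":0,"grip":-1},{"dx":0,"dy":0,"dz":-0.14,"rx":0,"ry":0,"rz":0,"grip":-1}]'
python3 - <<'E'
from h import *
o=arm.get_obs();print(o["joint_positions"],o['eef_pos'],o['orientation'],o['force'],o['gripper_width'])
for c in("top","scene","wrist"):
  a=arm.read_camera(c);cv2.imwrite(f"pics/{c}7.png",a)
  print(c,[(round(d["conf"],2),d["box"]) for d in arm.cut_out(c,"tip")])
R=o["orientation"];P=o["eef_pos"]
for k in(-.001+.0,.0178,.0678):print(k,[proj(c,P+R[:,2]*k,o).round(1) for c in("top","scene","wrist")])
E
```

```text
time_s: 12.58
eef_pos: [0.5102, -0.259, 0.2161]
orientation: [[-0.692, 0.722, 0.0], [0.722, 0.692, -0.0], [-0.0, 0.0, -1.0]]
force: [-0.0, -0.5, -3.1]
gripper_width: 0.0232
finger_force: 39.9
[-0.5853  0.432   1.7093  0.0001  0.9999 -1.3496] [ 0.5102 -0.259   0.2161] [[-0.692   0.7219  0.0003]
 [ 0.7219  0.692  -0.0001]
 [-0.0003  0.0001 -1.    ]] [-0.0365 -0.4908 -3.0819] 0.023199339260634392
top [(0.69, [336.4, 188.1, 35.6, 37.9])]
scene []
wrist [(0.29, [221.7, 200.6, 60.4, 126.6])]
-0.001 [array([379.7, 191.2]), array([356.6, 190.2]), array([252.6, 247.9])]
0.0178 [array([377.2, 192.9]), array([355.3, 197.7]), array([252.5, 233. ])]
0.0678 [array([370.9, 197. ]), array([352. , 216.7]), array([252.2, 204.6])]
```

```bash
python3 -m crank '[{"dx":0.03,"dy":0.031,"dz":-0.02,"rx":0,"ry":0,"rz":-5,"grip":-1},{"dx":0.07,"dy":0.072,"dz":-0.044,"rx":0,"ry":0,"rz":-12,"grip":-1},{"dx":0.11,"dy":0.113,"dz":-0.044,"rx":0,"ry":0,"rz":-18,"grip":-1},{"dx":0.15,"dy":0.155,"dz":-0.044,"rx":0,"ry":0,"rz":-23,"grip":-1},{"dx":0.175,"dy":0.181,"dz":-0.044,"rx":0,"ry":0,"rz":-23,"grip":-1},{"dx":0.181,"dy":0.187,"dz":-0.044,"rx":0,"ry":0,"rz":-23,"grip":-1},{"dx":0.181,"dy":0.187,"dz":-0.044,"rx":0,"ry":0,"rz":-23,"grip":-1}]'
python3 - <<'E'
from h import *
for c in("wrist",):
  o=arm.get_obs();a=arm.read_camera(c);cv2.imwrite("pics/w8.png",a);np.save("w8.npy",np.c_[o["eef_pos"],o["orientation"]])
print(o['eef_pos'],o['orientation'],o["joint_positions"])
pc=proj("wrist",[.5295,.1198,.073],o);px=proj("wrist",[.5116,.0782,.073],o);print(pc,px)
for t in("circle","cross","sine_plate"):print(t,[(round(d["conf"],2),d["box"]) for d in arm.cut_out("wrist",t)])
x,y=((pc+px)/2).astype(int);x0,y0=max(0,x-70),max(0,y-55);print(x0,y0)
cv2.imwrite("pics/w8c.png",cv2.resize(a[y0:y0+110,x0:x0+140],None,fx=5.5,fy=5.5,interpolation=cv2.INTER_CUBIC))
E
```

```text
time_s: 13.75
eef_pos: [0.5202, 0.0009, 0.26]
orientation: [[-0.919, 0.393, -0.0], [0.393, 0.919, -0.0], [0.0, -0.0, -1.0]]
force: [-0.2, 0.1, -3.2]
gripper_width: 0.0235
finger_force: 40.0
[0.5202 0.0009 0.26  ] [[-0.9194  0.3934 -0.0004]
 [ 0.3934  0.9194 -0.    ]
 [ 0.0004 -0.0002 -1.    ]] [-0.1253  0.3114  1.7749 -0.0001  1.0557 -1.2917]
[350.3401 138.0782] [312.3567 136.7047]
circle [(0.84, [279.4, 85.9, 91.6, 108.8])]
cross [(0.59, [280.8, 87.1, 86.7, 105.9])]
sine_plate [(0.64, [281.0, 85.3, 84.3, 106.9])]
261 82
```

View pics/w8c.png

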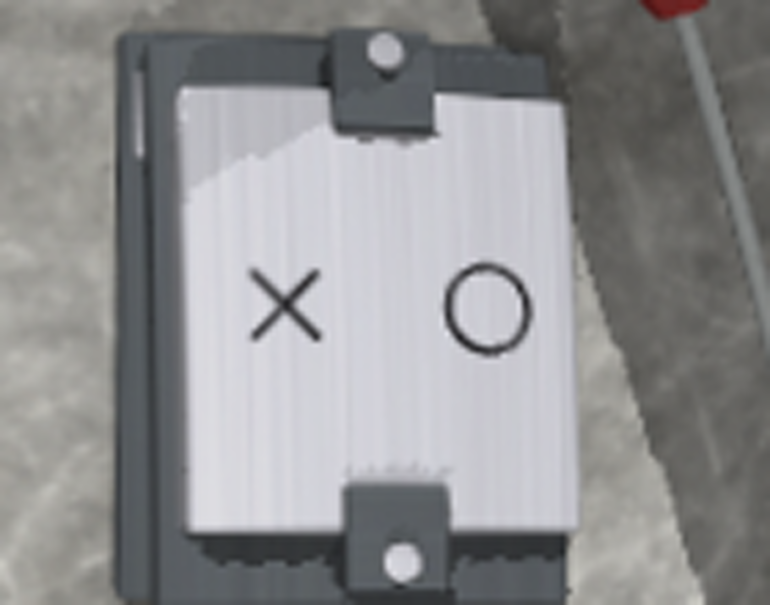

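The crop shows the circle centre at (488,309), i.e. full-picture (349.3,137.8), and the cross at (286,305), i.e. (312.6,137.0). The low clamp is at the top.

```bash
cat >> h.py <<'E'
def target(C,yaw,d,L=.0678,spin=0):
    """TCP pose with gauge square to face at C, tip at distance d along normal"""
    t=np.radians(15);c,s=np.cos(yaw),np.sin(yaw)
    n=np.array([-np.sin(t)*c,-np.sin(t)*s,np.cos(t)]);y=np.array([-s,c,0]);x=np.cross(y,n) # upslope
    R=np.c_[-x,y,-n];return C+n*(d+L),R,n
def delta(P,R,o):
    from scipy.spatial.transform import Rotation as T
    return o["orientation"].T@(P-o["eef_pos"]),T.from_matrix(o["orientation"].T@R).as_rotvec(degrees=True)
E
python3 - <<'E'
from h import *
w=np.load("w8.npy");o=dict(eef_pos=w[:,0],orientation=w[:,1:])
rc=ray("wrist",(349.3,137.8),o);rx=ray("wrist",(312.6,137.0),o)
print(tri([rc,ray("top",(220.4,195.6)),ray("scene",(219,184.8))]))
print(tri([rx,ray("top",(236,202)),ray("scene",(227.1,192.9))]))
c=atz(rc,.073);x=atz(rx,.073);d=c-x;print(c,x,np.linalg.norm(d),np.degrees(np.arctan2(-d[0],d[1])))
for p in((220.4,195.6),(236,202)):print("top",atz(ray("top",p),.073))
e=[atz(ray("wrist",(261+u/5.5-.4,82+v/5.5-.4),o),z) for u,v,z in((190,532,.084),(577,528,.084),(178,88,.062),(565,100,.062))]
for i,j in((0,1),(2,3),(2,0),(3,1)):
  d=e[j]-e[i];print(np.hypot(*d[:2]),np.degrees(np.arctan2(d[1],d[0])))
o=arm.get_obs();P,R,n=target(c,np.radians(-23),.06);print(P,R,delta(P,R,o))
E
```

```text
(array([0.5297, 0.1199, 0.0681]), [0.00024513927534873, 0.0005184994870689816, 0.00042269942287166516])
(array([0.5122, 0.0786, 0.0691]), [0.0006463486683418741, 0.0005925612073868195, 0.00013550569446755175])
[0.5287 0.1187 0.073 ] [0.512  0.0783 0.073 ] 0.043695147719504196 -22.498134282417155
top [0.5282 0.1197 0.073 ]
top [0.511  0.0781 0.073 ]
0.08377081086390159 67.92319542629298
0.08493577883861114 68.17483332874697
0.08910152075055554 -22.08477117419786
0.08948228403608637 -22.830167023068636
[0.4983 0.1316 0.1964] [[-0.8891  0.3907  0.2382]
 [ 0.3774  0.9205 -0.1011]
 [-0.2588  0.     -0.9659]] (array([0.0723, 0.1124, 0.0637]), array([ -0.0428, -15.011 ,  -0.2951]))
```

```bash
python3 - <<'E'
from h import *
o=arm.get_obs();P,R,n=target(np.array([.5288,.119,.072]),np.radians(-22.3),.05);P=P-.035*R[:,1];print(P,delta(P,R,o))
E
```

```text
[0.4873 0.0982 0.1858] (array([0.0691, 0.0773, 0.0743]), array([ -0.1344, -15.0107,  -0.9911]))
```

```bash
python3 -m crank '[{"dx":0.025,"dy":0.02,"dz":0.01,"rx":0,"ry":-5,"rz":0,"grip":-1},{"dx":0.055,"dy":0.05,"dz":0.03,"rx":0,"ry":-12,"rz":-0.5,"grip":-1},{"dx":0.069,"dy":0.077,"dz":0.06,"rx":-0.1,"ry":-15,"rz":-1,"grip":-1},{"dx":0.069,"dy":0.077,"dz":0.074,"rx":-0.1,"ry":-15,"rz":-1,"grip":-1},{"dx":0.069,"dy":0.077,"dz":0.074,"rx":-0.1,"ry":-15,"rz":-1,"grip":-1}]'
cat > ring.py <<'E'
from h import *
import sys
n=sys.argv[1];o=arm.get_obs();a=arm.read_camera("wrist");cv2.imwrite(f"pics/{n}.png",a);np.save(n+".npy",np.c_[o["eef_pos"],o["orientation"]])
print(o["eef_pos"],o["orientation"],o["force"])
C=np.array([.5288,.119,.072]);p=proj("wrist",C,o);_,R,nn=target(C,np.radians(-22.3),0)
pr=[proj("wrist",C+.009*(np.cos(t)*R[:,0]+np.sin(t)*R[:,1]),o) for t in np.linspace(0,6.28,72)]
# best shift (in face plane, mm) of a predicted ring against darkness
g=cv2.cvtColor(a,cv2.COLOR_BGR2GRAY).astype(np.float32);best=[]
for u in np.arange(-5,5.1,.25):
  for v in np.arange(-5,5.1,.25):
    q=np.array([proj("wrist",C+u/1e3*R[:,0]+v/1e3*R[:,1]+.009*(np.cos(t)*R[:,0]+np.sin(t)*R[:,1]),o) for t in np.linspace(0,6.28,48)],np.float32)
    best.append((float(np.median(cv2.remap(g,q[:,:1],q[:,1:],1))),u,v))
best.sort();print("pred px",p,"ring shift u(downslope) v(y') mm",best[:4],"worst",best[-1][0])
b=np.mean([x[1:] for x in best[:4]],0)/1e3;print("C refined (same height)",C+b[0]*R[:,0]+b[1]*R[:,1])
E
python3 ring.py w9
```

```text
time_s: 14.58
eef_pos: [0.4872, 0.0982, 0.1857]
orientation: [[-0.895, 0.379, 0.237], [0.366, 0.926, -0.099], [-0.257, -0.001, -0.966]]
force: [-0.5, -0.7, -1.2]
gripper_width: 0.0236
finger_force: 40.1
[0.4872 0.0982 0.1857] [[-0.8945  0.3787  0.2375]
 [ 0.3656  0.9255 -0.0987]
 [-0.2572 -0.0015 -0.9664]] [-0.4932 -0.6693 -1.1944]Traceback (most recent call last):
  File "ring.py", line 11, in <module>
    q=np.array([proj("wrist",C+u/1e3*R[:,0]+v/1e3*R[:,1]+.009*(np.cos(t)*R[:,0]+np.sin(t)*R[:,1]),o) for t in np.linspace(0,6.28,48)],np.float32)
                ~~~~^^^^^^^^^^^^^^^^^^^^^^^^^^^^^^^^^^^^^^^^^^^^^^^^^^^^^^^^^^^^^^^^^^^^^^^^^^^^^^^^
  File "h.py", line 19, in proj
    c=arm.camera_info(n)
ValueError: time passes only in moves, steps and waits
```

```bash
sed -i 's/arm.camera_info(n)/info(n)/; s/^def ray/import functools\n@functools.lru_cache\ndef info(n): return arm.camera_info(n)\ndef ray/' h.py; python3 - <<'E'
s=open("h.py").read().replace("arm.info(n)","info(n)");s=s.replace("c=arm.camera_info(n)","c=info(n)");open("h.py","w").write(s)
E
sed -n 1,9p h.py; python3 ring.py w9
```

```text
from workcell import arm
import cv2,numpy as np
np.set_printoptions(precision=4,suppress=True)
import functools
@functools.lru_cache
def info(n): return arm.camera_info(n)
def ray(n,p,o=None):
    c=info(n);x=(p[0]-c["cx"])/c["fx"];y=(p[1]-c["cy"])/c["fy"]
    if n!="wrist":
[0.4877 0.098  0.1864] [[-0.894   0.3792  0.2388]
 [ 0.3662  0.9253 -0.0987]
 [-0.2584 -0.0008 -0.966 ]] [-0.186   0.6548 -1.6128]
pred px [290.3922 185.871 ] ring shift u(downslope) v(y') mm [(65.1064453125, np.float64(-0.25), np.float64(0.25)), (65.3662109375, np.float64(0.0), np.float64(0.25)), (65.552734375, np.float64(-0.25), np.float64(0.0)), (66.076171875, np.float64(0.0), np.float64(0.0))] worst 204.31005859375
C refined (same height) [0.529  0.1191 0.072 ]
```

```bash
python3 - <<'E'
from h import *
w=np.load("w9.npy");o9=dict(eef_pos=w[:,0],orientation=w[:,1:])
w=np.load("w8.npy");o8=dict(eef_pos=w[:,0],orientation=w[:,1:])
p9=proj("wrist",[.529,.1191,.072],o9)
print(tri([ray("wrist",(349.3,137.8),o8),ray("wrist",p9,o9)]),tri([ray("wrist",(349.3,137.8),o8),ray("wrist",p9,o9),ray("top",(220.4,195.6)),ray("scene",(219,184.8))]))
o=arm.get_obs();P,R,n=target(np.array([.529,.119,.072]),np.radians(-22.3),.010);print(P,delta(P,R,o),o["force"])
E
```

```text
(array([0.5288, 0.1191, 0.0722]), [3.693462817022766e-05, 3.693462817027351e-05]) (array([0.5296, 0.1195, 0.0692]), [0.0004066453803374566, 0.0011316381414780737, 0.0007903774600526713, 0.0007214251734052581])
[0.5104 0.1266 0.1471] (array([0.0008, 0.0351, 0.0409]), array([-0.0168,  0.0224,  0.    ])) [ 0.3234 -0.0734 -2.3809]
```

```bash
python3 -m crank '[{"dx":0,"dy":0.02,"dz":0,"rx":0,"ry":0,"rz":0,"grip":-1},{"dx":0.0005,"dy":0.035,"dz":0.005,"rx":0,"ry":0,"rz":0,"grip":-1},{"dx":0.0005,"dy":0.035,"dz":0.025,"rx":0,"ry":0,"rz":0,"grip":-1},{"dx":0.0005,"dy":0.035,"dz":0.036,"rx":0,"ry":0,"rz":0,"grip":-1},{"dx":0.0005,"dy":0.035,"dz":0.041,"rx":0,"ry":0,"rz":0,"grip":-1},{"dx":0.0005,"dy":0.035,"dz":0.041,"rx":0,"ry":0,"rz":0,"grip":-1},{"dx":0.0005,"dy":0.035,"dz":0.041,"rx":0,"ry":0,"rz":0,"grip":-1}]'
cat > st.py <<'E'
from h import *
F=[];
for i in range(8):
    o=arm.get_obs();F.append(np.r_[o["force"],o["eef_pos"]]);arm.read_camera("wrist")
F=np.mean(F,0);C=np.array([.529,.119,.072]);P,R,n=target(C,np.radians(-22.3),0)
print("F.n",F[:3]@n,F[:3],"tip d (if out) mm",((F[3:]-o["orientation"][:,2]*-.0678)-C)@n*1e3)
t=F[3:]+.0678*o["orientation"][:,2]-C;print("tip offset upslope,y' mm",t@-R[:,0]*1e3,t@R[:,1]*1e3,"tilt err deg",np.degrees(np.arccos(min(1,-o["orientation"][:,2]@n))))
E
python3 st.py
```

```text
time_s: 15.55
eef_pos: [0.5098, 0.1274, 0.147]
orientation: [[-0.894, 0.378, 0.24], [0.365, 0.926, -0.098], [-0.259, -0.0, -0.966]]
force: [-0.4, 0.3, -2.1]
gripper_width: 0.0237
finger_force: 40.3
F.n -2.2533019466903084 [-0.0595  0.2684 -2.3748] tip d (if out) mm 9.98179971625559
tip offset upslope,y' mm -0.8841445552622343 0.5288164227759806 tilt err deg 0.016653265561662543
```

```bash
python3 -m crank '[{"dx":-0.001,"dy":-0.0005,"dz":0.003,"rx":0,"ry":0,"rz":0,"grip":-1},{"dx":-0.001,"dy":-0.0005,"dz":0.006,"rx":0,"ry":0,"rz":0,"grip":-1},{"dx":-0.001,"dy":-0.0005,"dz":0.009,"rx":0,"ry":0,"rz":0,"grip":-1},{"dx":-0.001,"dy":-0.0005,"dz":0.011,"rx":0,"ry":0,"rz":0,"grip":-1},{"dx":-0.001,"dy":-0.0005,"dz":0.012,"rx":0,"ry":0,"rz":0,"grip":-1},{"dx":-0.001,"dy":-0.0005,"dz":0.012,"rx":0,"ry":0,"rz":0,"grip":-1}]'; python3 st.py
```

```text
time_s: 16.7
eef_pos: [0.5133, 0.1254, 0.1352]
orientation: [[-0.894, 0.378, 0.239], [0.365, 0.926, -0.098], [-0.259, -0.0, -0.966]]
force: [-0.9, -0.1, -0.2]
gripper_width: 0.0233
finger_force: 40.5
F.n -0.3653534107880733 [-0.7684 -0.2007 -0.5483] tip d (if out) mm -2.2811968726078438
tip offset upslope,y' mm -0.04694858811824775 -0.03384935247585143 tilt err deg 0.003434165758174168
```

```bash
python3 -m crank '[{"dx":0,"dy":0,"dz":0.001,"rx":0,"ry":0,"rz":0,"grip":-1},{"dx":0,"dy":0,"dz":0.002,"rx":0,"ry":0,"rz":0,"grip":-1},{"dx":0,"dy":0,"dz":0.003,"rx":0,"ry":0,"rz":0,"grip":-1},{"dx":0,"dy":0,"dz":0.0034,"rx":0,"ry":0,"rz":0,"grip":-1},{"dx":0,"dy":0,"dz":0.0034,"rx":0,"ry":0,"rz":0,"grip":-1},{"dx":0,"dy":0,"dz":0.0034,"rx":0,"ry":0,"rz":0,"grip":-1}]'; python3 st.py
```

```text
time_s: 17.85
eef_pos: [0.5141, 0.1251, 0.132]
orientation: [[-0.894, 0.378, 0.239], [0.365, 0.926, -0.098], [-0.259, -0.0, -0.966]]
force: [-2.0, -0.6, -0.8]
gripper_width: 0.0233
finger_force: 40.6
F.n 0.6954522763281685 [-1.3527 -0.0799  0.3928] tip d (if out) mm -5.717115926871766
tip offset upslope,y' mm -0.03326889891136392 -0.021099460448106917 tilt err deg 0.003557068772830541
```

```bash
python3 -c "
from workcell import arm
print(arm.finish_job())"
```

```text
the job is handed in; nothing more can be done
None
```

I pushed the stop right down, let it spring back and turned it clockwise to its end. The gauge is held square to the sloping plate with its tip inside the circle and its plunger pressed in about 6 mm. I handed the job in at about 18 s. Those last figures come from pose and force readings, without a final picture.

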